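# Moisture reading in a mosaic's bare pocket

### The job

Take the moisture probe from its fork, put its sprung foot square on the bare mortar at the bottom of the square pocket in the tilted mosaic, near the pocket's middle, and hold it there steadily for two seconds with a light push of about 4 newtons. The mosaic is fragile: never press the probe on it with more than 12 newtons. Then hang the probe back upright in its fork, let go, and leave everything else on the bench where it is.

Things in the scene. Friction and masses are not known exactly. Their poses are not given: they have to be found in the camera images.
- probe: hand-held moisture probe, 0.2 kg, hanging upright in its fork. Origin: centre of the nose's underside; z up along its length. Going up (mm): round nose 26 wide to z = 70; round flange 50 wide, z 70 to 76, which hangs on the fork; grip block z 76 to 138, 42 along x by 30 along y (pinch across y). Small display on its -x face. Below the nose a sprung brass foot
- foot_tip (a point): centre of the underside of the probe's brass foot (20 mm wide), 26 mm below the probe's origin when the spring is relaxed; the foot sinks up to 11 mm towards the nose, about 0.8 N per mm
- rest: fixed metal rest, base 130 x 110 mm, fork at its top 120 mm above the bench: two arms along x, 14 wide, centres at y = -26 and 26 (38 mm gap, open to -x), joined by a post 66 wide at x = 44 to 60, no higher than the arms. Origin on the bench below the seat
- rest_seat (a point): point in the gap at the top of the fork arms, 120 mm above the rest's origin; a probe hung there has its axis through it and its own origin 70 mm below it
- slab: fixed mosaic slab, 180 x 220 x 42 mm, tilted 0.42 rad. Origin: centre of the mouth of the square pocket (66 x 66), at the face; z square out of the face, y level, x up the slope. Slab spans x -90 to 90, y -70 to 150. Flat bare mortar, parallel to the face, fills the pocket 6 to 30 mm below its mouth; depth differs each time, not measured. The narrow slot (66 x 26) at y = 95 is not the place
- jar: small closed jar, 44 wide, 65 high; not to be disturbed; origin under its centre
- stone: small marble fragment, 50 x 36 x 34; not to be disturbed; origin under its centre
- spatula: spatula lying on the bench; not to be disturbed; origin under its centre of length (handle to -x)
- hammer: hammer lying on the bench; not to be disturbed; origin under its centre of length (handle to -x)
- bowl: terracotta bowl, 100 wide, 45 high; not to be disturbed; origin under its centre
- sherd: round plaster boss, 92 wide, 30 high; not to be disturbed; origin under its centre

How it is judged (in metres and radians):
On the way:
1. for 1.5 s the foot rests still on the mortar within 18 mm (along each side) of the square pocket's middle, the probe square to the mosaic within 0.15 rad, pressing with 2 to 6 N (contact force between probe and slab between 2 and 6 N and x of foot_tip in the frame of slab between -0.018 and 0.018 m and y of foot_tip in the frame of slab between -0.018 and 0.018 m and z of foot_tip in the frame of slab below -0.002 m and angle between the z axis of probe and the z axis of slab, either way round below 0.15 rad and linear speed of probe below 0.02 m/s), for 1.5 s.
At the end, for the whole second after the job is handed in: the probe hangs by its flange in the fork of its rest, within 15 mm of the seat and 6 mm of its hanging height, upright within 0.1 rad, let go and at rest (horizontal distance between probe and rest_seat below 0.015 m and z of probe in the frame of rest_seat between -0.076 and -0.064 m and angle between probe's own z axis and vertical below 0.1 rad and linear speed of probe below 0.02 m/s and contact force between probe and the fingers below 0.05 N); the robot touches nothing.
It fails at once if the probe presses on the mosaic with more than 12 N (contact force between probe and slab above 12 N).
It fails at once if another thing on the bench is moved by more than 20 mm (distance of any of jar, stone, spatula, hammer, bowl, sherd from where it was at the start of the episode above 0.02 m).
It also fails if it takes over 64 s, if anything falls off the work surface, if the arm or the gripper's body presses on something with over 40 N, if the wrist force passes 120 N, or if a joint passes its speed limit or range.

### The arm

A 6-joint arm with a two-finger parallel gripper is mounted at the origin on the work surface. World frame = base frame: x ahead of the robot, y to its left, z up, the work surface at z = 0. Lengths are in mm, angles in rad, forces in N, time in s.
With the tool pointing down it reaches from about 300 to 775 mm from the base axis. Payload 14.6 kg.
Tool frame: the origin (TCP) lies on the mounting face of the last link; the fingertips stand 199 mm ahead of it and the grasp point (between the pads) lies ctrl.grip_point_offset ahead of it (ctrl.grip_point_offset is the distance from the TCP to the grasp point, in mm); z points along the fingers, y is the line along which they close (so a half turn about z gives the same grasp; the last joint's range is limited). The gripper opens to 94 mm and grips with 3 to 60 N. Pads are 16 mm wide; open, the fingers measure 119 mm over their backs; the gripper's body (75 mm by 177 mm) begins 78 mm behind the grasp point.
Start: joints at [-1.413, 0.3, 1.521, -0, 1.321, -0.067], TCP at [122.595, -536.154, 404.646] pointing down, gripper open.
Joint ranges: [-3.03, 3.03], [-0.79, 2.21], [0.23, 2.52], [-1.04, 4.18], [0, 3.07], [-2.55, 2.55]. Speed limits (rad/s): [2.22, 2.22, 2.57, 3.14, 3.14, 3.14].

### API

Orientations are given as a 3x3 rotation matrix whose columns are the frame's x, y, z axes.
In Python, from rig import ctrl, grab_frame gives the robot as it stands.
- The arm moves only by the shell command python3 -m pendant 'ROWS' [OPENING] [FORCE]. ROWS is JSON, a list that holds one entry, the list of rows, each a list of 6 numbers: the shift along the tool's x, y, z as a fraction of full scale, then the turn, a rotation vector about the tool's x, y, z as a fraction of full scale. A call has 1 to 10 rows; each row is the pose to reach, as a shift and turn from the pose commanded when the call began, along the tool's axes at that moment; what a row does not reach only later rows make up. Full scale, the value 1, is 30 cm for a shift and 30 degrees for a turn. A row lasts 1/12 s, in which the tool goes at most 41.7 mm and 7.16 degrees, less where a joint would pass 70% of its speed; a pose out of reach is approached as far as the arm can. A call with a number of a shift or a turn outside -1 to 1 is refused whole. A call with a gripper value outside its range is refused whole. OPENING is the opening, from 0 (shut) to 1 (fully open), set as the call begins (- or left out, the last holds). The fingers move at their own pace and stop on an object; FORCE is the grip in N (left out, the last holds). Time passes only in rows, so rows that repeat a pose let the fingers close. It gives the time, the measured TCP pose, the force, the opening and the grip force at its end, in the units of the state.
- ctrl.observe(): the state, without advancing time (a new reading comes with each control period).
- grab_frame(name): name is "scene" or "side" or "wrist"; returns a dict with "img" (420x560x3 uint8, blue, green, red), "range_z" (420x560 float32, mm along the optical axis (not along the pixel's ray), 0 where there is no reading), "intrinsics" (3x3 intrinsics, pixels), "dist_coeffs" ([k1, k2, p1, p2, k3] as OpenCV has them; the pictures are not rectified), "world_from_camera" (4x4, takes a point from camera to world coordinates); the wrist camera has in their place "T_tool_cam" (4x4, takes a point from camera to tool coordinates, whose origin is the TCP and whose axes are the flange's). Camera axes: x right, y up, looking along -z (the intrinsics and any distortion apply to the point x, -y, -z); pixel columns grow to the right and rows downward; lengths in mm; the calibration is good to about 2 mm. A picture is of the moment at which its call begins: read the wrist's pose just before it.
- ctrl.sign_off(): hands the job in; it is judged then, once.
The state is a dict: "clock": time; "joints": joint angles; "dq": joint speeds; "joint_efforts": joint torques, N m; "tool_pos": TCP position; "tcp_rot": TCP orientation; "ft_force": force on the tool from outside, world axes, zero at the start; "moment": the same for the moment, N m; "grip_width": finger opening in mm; "grasp_force": force on a finger pad.
Only numpy, scipy, OpenCV 4.12 (cv2) and the standard library are available. Lean on these libraries where they do the work, as an engineer would, in place of code of your own. Each camera call takes 0.05 s, during which the arm holds its last target. There are 200 camera calls.

## Working session

There is one attempt and no reset: what is moved stays moved. The work goes in short steps, Python scripts to look and compute and a shell command to move; the robot and the scene stay as the last step left them, time stands still between calls to the robot, and variables do not carry over. Pictures are saved under pics/ and viewed, at most 10 in all, crops included, and the job is handed in when it is done.

```bash
ls; mkdir -p pics; cat > h.py <<'E'
import numpy as np, cv2
from rig import ctrl, grab_frame
def cloud(f, T=None):
    K=np.array(f["intrinsics"]);d=np.array(f["dist_coeffs"]);z=f["range_z"]
    h,w=z.shape;u,v=np.meshgrid(np.arange(w),np.arange(h))
    p=cv2.undistortPoints(np.stack([u,v],-1).reshape(-1,1,2).astype(np.float64),K,d).reshape(h,w,2)
    P=np.stack([p[...,0]*z,-p[...,1]*z,-z],-1)
    T=np.array(f["world_from_camera"]) if T is None else T
    W=P@T[:3,:3].T+T[:3,3]; W[z<=0]=np.nan
    return W
def wristT(f,s):
    T=np.eye(4);T[:3,:3]=np.array(s["tcp_rot"]);T[:3,3]=s["tool_pos"]
    return T@np.array(f["T_tool_cam"])
E
python3 - <<'E'
from h import *
s=ctrl.observe();print(s,ctrl.grip_point_offset)
ims=[]
for n in("scene","side","wrist"):
    f=grab_frame(n);np.savez(f"pics/{n}0.npz",W=cloud(f,wristT(f,s) if n=="wrist" else None),**f)
    cv2.imwrite(f"pics/{n}0.png",f["img"]);print(n,(f["range_z"]>0).mean(), f["dist_coeffs"])
E
```

```text
pics
{'clock': 0.0, 'joints': array([-1.41262259e+00,  3.00465340e-01,  1.52159015e+00,  2.80086451e-05,
        1.32065350e+00, -6.66247171e-02]), 'dq': array([ 0.00163579, -0.0007669 ,  0.00149753, -0.00043884, -0.00045186,
       -0.00046663]), 'joint_efforts': array([ 2.17707951e-03, -5.31812382e+01, -3.52734160e+01,  7.09411385e-02,
        2.44986912e-02, -9.14243333e-05]), 'tool_pos': array([ 122.5811176 , -536.13273632,  404.08551526]), 'tcp_rot': array([[ 9.74840611e-01,  2.22903032e-01, -1.49042272e-04],
       [ 2.22903059e-01, -9.74839988e-01,  1.10667967e-03],
       [ 1.01389888e-04, -1.11205826e-03, -9.99999377e-01]]), 'ft_force': array([-0.02915719,  0.86972464, -0.01368509]), 'moment': array([-0.06040555, -0.03562043, -0.05865058]), 'grasp_force': 0.0, 'grip_width': 93.9835323537805} 180.4
scene 0.9959396258503401 [0.04920566 0.         0.         0.         0.        ]
side 0.9959438775510204 [0.01429365 0.         0.         0.         0.        ]
wrist 0.9444982993197278 [-0.05497727  0.          0.          0.          0.        ]
```

View pics/scene0.png

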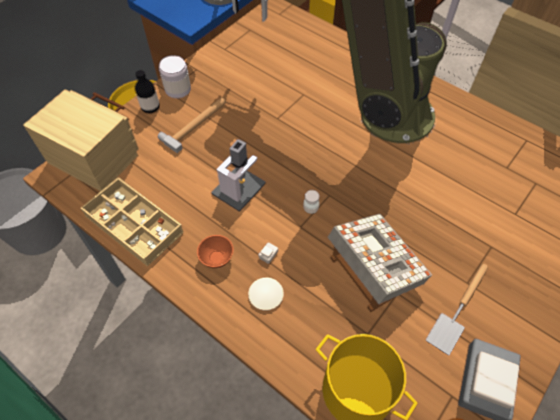

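View pics/side0.png

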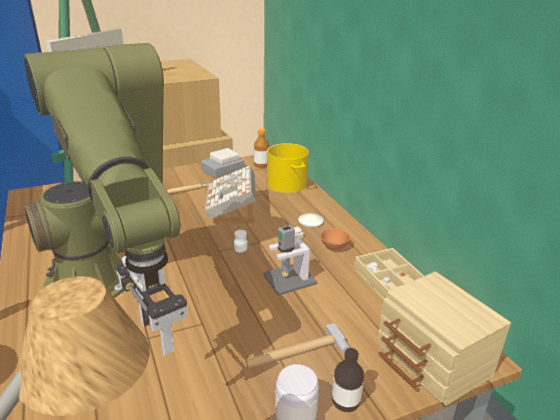

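The scene view shows the rest with the probe at about (237,170) and the slab at (378,255), with its square pocket at about (374,242) and its slot at about (402,270). The robot base is at (395,120). The side view shows the probe at (288,240) with the fork's arms pointing left.

```bash
python3 - <<'E'
from h import *
for n,box in (("scene",(200,130,280,215)),("side",(255,215,325,300))):
    d=np.load(f"pics/{n}0.npz");W=d["W"];x0,y0,x1,y1=box
    P=W[y0:y1,x0:x1].reshape(-1,3);P=P[~np.isnan(P[:,0])]
    print(n)
    for lo,hi in((3,25),(110,118),(118,123),(123,129),(140,180),(183,195)):
        Q=P[(P[:,2]>lo)&(P[:,2]<hi)]
        if len(Q)>4:
            r=cv2.minAreaRect(Q[:,:2].astype(np.float32));print(lo,hi,len(Q),np.round(Q.mean(0),1),np.round(r[0],1),np.round(r[1],1),round(r[2],1))
    print("maxz",np.sort(P[:,2])[-10:].round(1))
# slab
d=np.load("pics/scene0.npz");W=d["W"];P=W[205:310,325:435].reshape(-1,3);P=P[P[:,2]>30]
rng=np.random.default_rng(0);best=0
for _ in range(1000):
    a=P[rng.choice(len(P),3,False)];n=np.cross(a[1]-a[0],a[2]-a[0]);n/=np.linalg.norm(n)+1e-9;n*=np.sign(n[2])
    i=abs((P-a[0])@n)<2
    if n[2]>.8 and i.sum()>best:best=i.sum();I=i
c=P[I].mean(0);n=np.linalg.svd(P[I]-c)[2][2];n*=np.sign(n[2])
print("slab n",n.round(4),"tilt",np.arccos(n[2]).round(3),c.round(1),best,len(P))
up=np.array([0,0,1])-n*n[2];up/=np.linalg.norm(up);y=np.cross(n,up)
R=np.stack([up,y,n],1);L=(P-c)@R
F=L[abs(L[:,2])<2.5];print("extent",F.min(0).round(1),F.max(0).round(1))
D=L[(L[:,2]<-5)]
H,xe,ye=np.histogram2d(L[:,0],L[:,1],bins=[np.arange(-120,121,8)]*2,weights=L[:,2]);N,_,_=np.histogram2d(L[:,0],L[:,1],bins=[xe,ye])
with np.errstate(all="ignore"): A=H/N
print("cols y",ye[:-1]);
for i in range(len(A)): print(int(xe[i]),' '.join('  .' if np.isnan(v) else f"{int(round(v)):3d}" for v in A[i]))
np.savez("slab.npz",R=R,c=c)
for n in("scene","side","wrist"):
    d=np.load(f"pics/{n}0.npz")
s=np.load("pics/scene0.npz")["img"];w=cv2.resize(s[130:220,190:290],None,fx=4,fy=4);b=cv2.resize(s[205:310,325:435],None,fx=3.6,fy=3.43)
cv2.imwrite("pics/crop.png",np.hstack([w,b[:360]]) if b.shape[0]>=360 else w)
E
```

```text
scene
3 25 1446 [ 547.3 -221.2    8.7] [ 517.  -259.2] [330.  258.1] 39.4
110 118 123 [ 581.9 -206.1  115.5] [ 566.2 -214.9] [97.6 69.4] 2.8
118 123 231 [ 579.1 -206.8  120.4] [ 564.2 -214.1] [102.4  68.7] 2.1
123 129 74 [ 564.3 -203.7  125.3] [ 566.5 -213.4] [97.7 63.1] 1.9
140 180 156 [ 561.3 -205.4  159.6] [ 557.1 -204.7] [26.9 49. ] 64.4
183 195 132 [ 554.4 -212.9  188. ] [ 553.3 -214.4] [44.2 31.5] 8.6
maxz [190.9 191.6 191.6 193.1 193.3 193.3 193.4 194.1 194.2 194.4]
side
3 25 2069 [ 608.4 -132.     9.6] [638.2 -84.8] [492.  257.6] 68.2
110 118 86 [ 556.5 -231.1  114.2] [ 560.7 -217. ] [100.3  67.5] 0.6
118 123 185 [ 564.7 -224.8  120.8] [ 561.6 -215.6] [101.6  71.8] 2.3
123 129 81 [ 558.  -227.1  125.5] [ 560.3 -218.9] [98.2 66.8] 2.2
140 180 198 [ 546.4 -226.8  160. ] [ 546.4 -227.8] [27.1 47.3] 67.7
183 195 105 [ 548.7 -219.3  188.6] [ 549.9 -216.7] [44.1 32.7] 7.8
maxz [191.5 191.5 191.6 191.6 192.2 192.2 192.4 192.5 192.9 194.4]
slab n [-0.3828  0.1372  0.9136] tilt 0.419 [536.7 267.1 108.2] 2279 5385
extent [ -97.3 -117.6   -2.5] [ 87.2 102.5   2.5]
cols y [-120 -112 -104
[... 3145 characters left out ...]
  0  -2   0  -4  -9   0  -6  -3   0  -4  -2   0  -4  -2  -2  -4   0  -5 -14   .   .
80 -20 -20 -21 -19 -22 -20 -21 -22 -20 -19 -21 -21 -20 -19 -21 -20 -20 -20 -21 -19 -21 -22 -19 -20 -19 -21 -20 -19   .   .
88   .   . -20   . -18   . -28   .   .   .   .   .   .   .   .   .   .   .   .   .   .   .   .   .   .   .   .   .   .   .
96   .   .   .   .   .   .   .   .   .   .   .   .   .   .   .   .   .   .   .   .   .   .   .   .   .   .   .   .   .   .
104   .   .   .   .   .   .   .   .   .   .   .   .   .   .   .   .   .   .   .   .   .   .   .   .   .   .   .   .   .   .
112   .   .   .   .   .   .   .   .   .   .   .   .   .   .   .   .   .   .   .   .   .   .   .   .   .   .   .   .   .   .
```

View pics/crop.png

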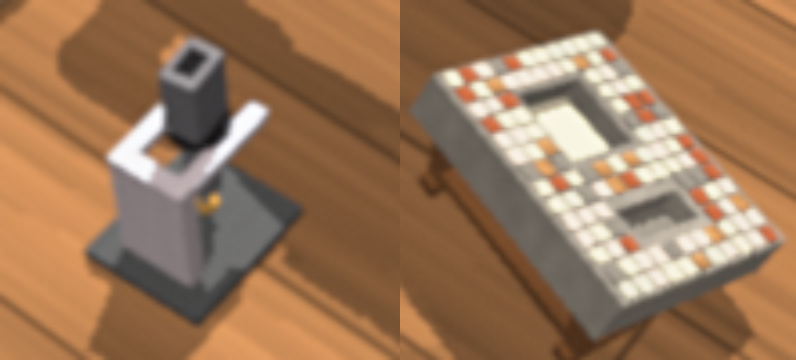

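The crop shows the probe in the fork, with the fork's open end towards the robot. The square pocket (left) has a pale floor and the slot is at right. Next I'll check the wrist camera's mounting and plan a close look.

```bash
cat >> h.py <<'E'
from scipy.spatial.transform import Rotation as Ro
def down(yaw):
    c,s=np.cos(yaw),np.sin(yaw);return np.array([[c,s,0],[s,-c,0],[0,0,-1.]])
def row(p,R,p0=None,R0=None):
    s=ctrl.observe();p0=s["tool_pos"] if p0 is None else p0;R0=np.array(s["tcp_rot"]) if R0 is None else R0
    return np.round(np.r_[R0.T@(np.array(p)-p0)/300,Ro.from_matrix(R0.T@R).as_rotvec()/np.radians(30)],4)
E
python3 - <<'E'
from h import *
d=np.load("pics/wrist0.npz");print(d["T_tool_cam"].round(3),d["intrinsics"])
print(row([500,-215,420],down(.04)))
E
```

```text
[[-0.0000e+00  9.7300e-01  2.3000e-01  6.7655e+01]
 [ 1.0000e+00  0.0000e+00  1.0000e-03  3.1100e-01]
 [ 1.0000e-03  2.3000e-01 -9.7300e-01  2.0486e+01]
 [ 0.0000e+00  0.0000e+00  0.0000e+00  1.0000e+00]] [[312.21153271   0.         279.57922381]
 [  0.         312.21153271 203.12995191]
 [  0.           0.           1.        ]]
[ 1.465e+00 -7.632e-01 -5.190e-02 -1.500e-03  1.000e-04  3.529e-01]
```

```bash
A='[0.7325,-0.3816,-0.026,0,0,0]'
python3 -m pendant '[[[0.7325,-0.3816,-0.026,0,0,0],[0.7325,-0.3816,-0.026,0,0,0],[0.7325,-0.3816,-0.026,0,0,0],[0.7325,-0.3816,-0.026,0,0,0],[0.7325,-0.3816,-0.026,0,0,0],[0.7325,-0.3816,-0.026,0,0,0],[0.7325,-0.3816,-0.026,0,0,0]]]' 1
python3 -m pendant '[[[0.7325,-0.3816,-0.026,0,0,0.353],[0.7325,-0.3816,-0.026,0,0,0.353],[0.7325,-0.3816,-0.026,0,0,0.353],[0.7325,-0.3816,-0.026,0,0,0.353],[0.7325,-0.3816,-0.026,0,0,0.353],[0.7325,-0.3816,-0.026,0,0,0.353],[0.7325,-0.3816,-0.026,0,0,0.353],[0.7325,-0.3816,-0.026,0,0,0.353],[0.7325,-0.3816,-0.026,0,0,0.353]]]'
python3 - <<'E'
from h import *
s=ctrl.observe();f=grab_frame("wrist");W=cloud(f,wristT(f,s));np.savez("pics/wA.npz",W=W,R=s["tcp_rot"],p=s["tool_pos"],**f)
cv2.imwrite("pics/wA.png",f["img"]);print(s["joints"],s["tool_pos"])
P=W.reshape(-1,3);P=P[(abs(P[:,0]-555)<90)&(abs(P[:,1]+215)<80)]
for lo,hi in((3,25),(116,123),(183,195)):
    Q=P[(P[:,2]>lo)&(P[:,2]<hi)]
    if len(Q)>4:
        r=cv2.minAreaRect(Q[:,:2].astype(np.float32));print(lo,hi,len(Q),np.round(Q.mean(0),1),np.round(r[0],1),np.round(r[1],1),round(r[2],1),Q.min(0).round(1),Q.max(0).round(1))
E
```

```text
clock: 0.73
tool_pos: [314.9, -371.9, 412.7]
tcp_rot: [[0.974, 0.228, 0.001], [0.228, -0.974, 0.0], [0.001, -0.0, -1.0]]
ft_force: [0.5, -0.2, -0.9]
grip_width: 93.7
grasp_force: 0.0
clock: 1.48
tool_pos: [499.7, -215.3, 419.8]
tcp_rot: [[0.999, 0.04, -0.001], [0.04, -0.999, 0.0], [-0.001, -0.0, -1.0]]
ft_force: [0.1, -0.5, -0.6]
grip_width: 94.1
grasp_force: 0.0
[-4.74079544e-01  2.75438238e-01  1.51666611e+00 -2.04842342e-04
  1.35031341e+00  1.05635530e+00] [ 499.74380587 -215.30213099  419.84387187]
3 25 2490 [ 578.3 -211.6   11.5] [ 567.3 -213.4] [130.5 111. ] 2.7 [ 500.5 -271.3    8.3] [ 634.8 -155.9   21.9]
116 123 4191 [ 573.7 -213.4  119.5] [ 562.2 -213.9] [100.4  66.7] 2.8 [ 511.  -249.3  116. ] [ 613.9 -178.5  122.7]
183 195 2719 [ 552.5 -214.2  187.5] [ 551.8 -214.3] [42.2 30. ] 8.3 [ 529.9 -231.2  183.1] [ 574.  -197.2  190. ]
```

View pics/wA.png

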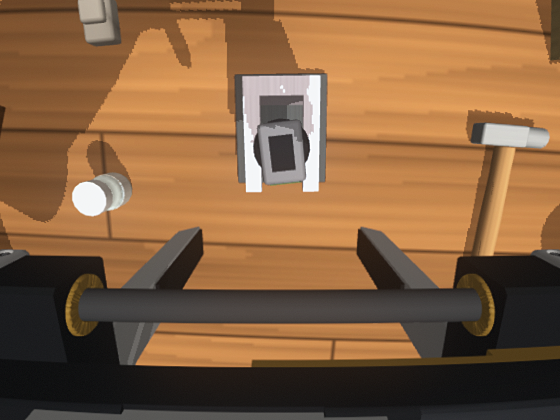

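The wrist view shows the probe's grip block top at (282,150) in the fork. It measures 42.2 x 30.0 mm with its centre at (551.8,-214.3), yaw 8.3° and top z 187.5. The fork has yaw 2.7°, top z 120 and its seat at about (552,-214.4), which all matches the text. The gripper is still empty, so I'll look over the slab from close by first.

```bash
python3 -m pendant '[[[0.05,-0.734,-0.02,0,0,0],[0.05,-0.734,-0.02,0,0,0],[0.05,-0.734,-0.02,0,0,0],[0.05,-0.734,-0.02,0,0,0],[0.05,-0.734,-0.02,0,0,0],[0.05,-0.734,-0.02,0,0,0]]]'
python3 -m pendant '[[[0.05,-0.734,-0.02,0,0,0],[0.05,-0.734,-0.02,0,0,0],[0.05,-0.734,-0.02,0,0,0],[0.05,-0.734,-0.02,0,0,0],[0.05,-0.734,-0.02,0,0,0],[0.05,-0.734,-0.02,0,0,0],[0.05,-0.734,-0.02,0,0,0],[0.05,-0.734,-0.02,0,0,0]]]'
cat > slab.py <<'E'
from h import *
def fitplane(P,thr,nz=.8):
    rng=np.random.default_rng(0);best=0
    for _ in range(500):
        a=P[rng.choice(len(P),3,False)];n=np.cross(a[1]-a[0],a[2]-a[0]);n/=np.linalg.norm(n)+1e-9
        i=abs((P-a[0])@n)<thr
        if abs(n[2])>nz and i.sum()>best:best=i.sum();I=i
    c=P[I].mean(0);n=np.linalg.svd(P[I]-c,full_matrices=False)[2][2];return c,n*np.sign(n[2])
s=ctrl.observe();f=grab_frame("wrist");W=cloud(f,wristT(f,s));np.savez("pics/wB.npz",W=W,R=s["tcp_rot"],p=s["tool_pos"],**f)
cv2.imwrite("pics/wB.png",f["img"]);print(s["tool_pos"])
P=W.reshape(-1,3);c0=np.array([536.7,267.1,108.2]);P=P[(P[:,2]>35)&(P[:,2]<160)&(np.linalg.norm(P[:,:2]-c0[:2],axis=1)<160)]
c,n=fitplane(P,1.5)
up=np.array([0,0,1])-n*n[2];up/=np.linalg.norm(up);y=np.cross(n,up);R=np.stack([up,y,n],1)
L=(P-c)@R;F=L[abs(L[:,2])<2]
print("n",n.round(4),"tilt",np.arccos(n[2]).round(3),"extent",np.percentile(F,[.1,99.9],axis=0).round(1).tolist())
# pocket: holes in the face rasterised at 2 mm
def ras(Q): 
    g=np.zeros((150,150),np.uint8);k=np.round(Q[:,:2]/2+75).astype(int);k=k[(k>=0).all(1)&(k<150).all(1)];g[k[:,0],k[:,1]]=255;return g
face=cv2.morphologyEx(ras(F),cv2.MORPH_CLOSE,np.ones((3,3)))
hole=cv2.morphologyEx(255-face,cv2.MORPH_OPEN,np.ones((5,5)))
m,lab,st,ce=cv2.connectedComponentsWithStats(hole)
for i in range(1,m):
    if 100<st[i,4]<3000: 
        x0,w=(st[i,1]-75.5)*2,st[i,3]*2;y0,h=(st[i,0]-75.5)*2,st[i,2]*2
        print("hole x",x0,x0+w,"y",y0,y0+h);
        if w>50 and h>50: o=np.array([x0+w/2,y0+h/2,0])
D=L-o;fl=D[(abs(D[:,0])<20)&(abs(D[:,1])<20)]
cf,nf=fitplane(fl,1.5,.9);print("origin world",(c+R@o).round(1),"floor z",fl[:,2].mean().round(2),np.median(fl[:,2]).round(2),"n local",nf.round(3),len(fl))
np.savez("slab.npz",R=R,o=c+R@o,d=np.median(fl[:,2]))
E
python3 slab.py
```

```text
clock: 2.03
tool_pos: [505.4, 8.2, 426.7]
tcp_rot: [[0.999, 0.041, 0.001], [0.041, -0.999, 0.001], [0.001, -0.001, -1.0]]
ft_force: [0.5, -0.7, -0.5]
grip_width: 94.3
grasp_force: 0.0
clock: 2.7
tool_pos: [512.7, 225.1, 432.0]
tcp_rot: [[0.999, 0.04, -0.0], [0.04, -0.999, -0.0], [-0.0, 0.0, -1.0]]
ft_force: [-0.6, -0.6, -0.3]
grip_width: 94.0
grasp_force: 0.0
[512.65596639 225.08810274 432.03108072]
n [-0.3817  0.1363  0.9142] tilt 0.417 extent [[-106.9, -114.5, -2.0], [73.6, 105.2, 2.0]]
hole x -49.0 15.0 y -77.0 -13.0
hole x -49.0 17.0 y 37.0 63.0
origin world [515.9 223.6 104.9] floor z -23.35 -23.34 n local [-0.001 -0.002  1.   ] 1191
```

View pics/wB.png

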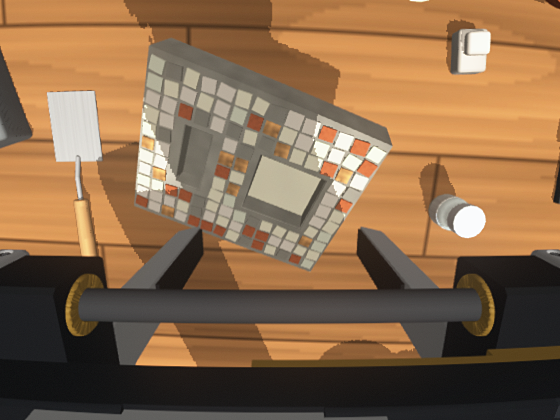

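The wrist view shows the pocket at (287,190) with a pale, flat floor, the slot at (190,155), and the jar at (460,215). The pocket's origin is (515.9,223.6,104.9), its floor is 23.3 mm deep and parallel to the face, the tilt is 0.417, and the extents agree with the text. I'll go back for the probe.

```bash
python3 -m pendant '[[[0.036,0.734,0.02,0,0,0],[0.036,0.734,0.02,0,0,0],[0.036,0.734,0.02,0,0,0],[0.036,0.734,0.02,0,0,0],[0.036,0.734,0.02,0,0,0],[0.036,0.734,0.02,0,0,0]]]'
python3 -m pendant '[[[0.036,0.734,0.02,0,0,-0.2],[0.036,0.734,0.02,0,0,-0.2],[0.036,0.734,0.02,0,0,-0.2],[0.036,0.734,0.02,0,0,-0.2],[0.036,0.734,0.02,0,0,-0.2],[0.036,0.734,0.02,0,0,-0.2],[0.036,0.734,0.02,0,0,-0.2],[0.036,0.734,0.02,0,0,-0.2]]]'
python3 - <<'E'
from h import *
s=ctrl.observe();f=grab_frame("wrist");W=cloud(f,wristT(f,s));P=W.reshape(-1,3)
Q=P[(abs(P[:,0]-555)<60)&(abs(P[:,1]+215)<60)&(P[:,2]>183)&(P[:,2]<195)]
r=cv2.minAreaRect(Q[:,:2].astype(np.float32));print(r,len(Q))
print(s["tool_pos"],s["joints"],row([551.8,-214.3,340],down(np.radians(8.3))))
E
```

```text
clock: 3.25
tool_pos: [531.4, 0.2, 426.3]
tcp_rot: [[0.999, 0.034, 0.0], [0.034, -0.999, -0.001], [0.0, 0.001, -1.0]]
ft_force: [0.2, -0.5, 0.1]
grip_width: 94.1
grasp_force: 0.0
clock: 3.92
tool_pos: [550.8, -214.1, 420.1]
tcp_rot: [[0.99, 0.142, -0.0], [0.142, -0.99, 0.0], [-0.0, -0.0, -1.0]]
ft_force: [-0.6, -1.2, 0.6]
grip_width: 94.1
grasp_force: 0.0
((551.9136962890625, -214.22171020507812), (42.31247329711914, 30.157377243041992), 8.576597213745117) 2336
[ 550.78637401 -214.05485724  420.09374811] [-4.32663301e-01  3.81012112e-01  1.37694332e+00  1.29973271e-04
  1.38411816e+00  9.96123051e-01] [ 2.000e-03  4.800e-03  2.677e-01 -5.000e-04  1.000e-04 -2.400e-03]
```

```bash
python3 -m pendant '[[[0.003,0.002,0.1,0,0,-0.002],[0.003,0.002,0.2,0,0,-0.002],[0.003,0.002,0.267,0,0,-0.002],[0.003,0.002,0.267,0,0,-0.002],[0.003,0.002,0.267,0,0,-0.002]]]'
python3 -m pendant '[[[0,0,0,0,0,0],[0,0,0,0,0,0],[0,0,0,0,0,0],[0,0,0,0,0,0],[0,0,0,0,0,0],[0,0,0,0,0,0],[0,0,0,0,0,0],[0,0,0,0,0,0],[0,0,0,0,0,0],[0,0,0,0,0,0]]]' 0 25
```

```text
clock: 4.38
tool_pos: [552.6, -212.4, 340.5]
tcp_rot: [[0.989, 0.146, -0.001], [0.146, -0.989, 0.0], [-0.001, -0.0, -1.0]]
ft_force: [0.3, -0.0, 0.3]
grip_width: 94.1
grasp_force: 0.0
clock: 5.22
tool_pos: [552.6, -213.4, 340.2]
tcp_rot: [[0.989, 0.145, 0.0], [0.145, -0.989, -0.0], [0.0, 0.0, -1.0]]
ft_force: [-0.2, -1.7, 0.2]
grip_width: 30.7
grasp_force: 0.7
```

```bash
python3 -m pendant '[[[0,0,0,0,0,0],[0,0,0,0,0,0],[0,0,0,0,0,0],[0,0,0,0,0,0],[0,0,0,0,0,0]]]'
python3 - <<'E'
from h import *
T=[]
for _ in range(6):
    s=ctrl.observe();T.append(np.r_[s["tool_pos"],s["ft_force"]]);grab_frame("side")
print(np.mean(T,0).round(2),np.std(T,0).round(2))
np.savez("grasp.npz",p=np.mean(T,0)[:3],R=s["tcp_rot"],f=np.mean(T,0)[3:])
E
```

```text
clock: 5.63
tool_pos: [552.5, -213.4, 340.2]
tcp_rot: [[0.989, 0.145, 0.0], [0.145, -0.989, -0.0], [0.0, 0.0, -1.0]]
ft_force: [0.5, -1.1, -0.4]
grip_width: 29.9
grasp_force: 25.0
[ 5.5253e+02 -2.1343e+02  3.4015e+02  4.2000e-01 -1.0700e+00 -8.0000e-02] [0.01 0.   0.02 0.44 0.76 0.6 ]
```

```bash
python3 -m pendant '[[[0,0,-0.08,0,0,0],[0,0,-0.2,0,0,0],[0,0,-0.32,0,0,0],[0,0,-0.44,0,0,0],[0,0,-0.55,0,0,0],[0,0,-0.6,0,0,0],[0,0,-0.6,0,0,0],[0,0,-0.6,0,0,0]]]'
cat > goal.py <<'E'
from h import *
S=np.load("slab.npz");n=S["R"][:,2];o=S["o"];L=316.15
def goal(h,yaw=.145):  # tip height h over the face along n
    D=down(yaw);a=np.cross(D[:,2],-n);ang=np.arcsin(np.linalg.norm(a))
    return o+n*(h+L),Ro.from_rotvec(a/np.linalg.norm(a)*ang).as_matrix()@D
E
python3 - <<'E'
from goal import *
s=ctrl.observe();p,R=goal(80);print(p,R.round(3),row(p,R),s["joints"].round(2))
f=grab_frame("wrist");cv2.imwrite("pics/wC.png",f["img"])
E
```

```text
clock: 6.6
tool_pos: [552.6, -213.3, 519.4]
tcp_rot: [[0.989, 0.145, -0.0], [0.145, -0.989, 0.0], [-0.0, -0.0, -1.0]]
ft_force: [0.4, 0.8, -3.8]
grip_width: 30.4
grasp_force: 25.0
[364.69346158 277.59855988 467.00547866] [[ 0.918  0.107  0.382]
 [ 0.17  -0.976 -0.136]
 [ 0.358  0.19  -0.914]] [-3.8170e-01 -1.7099e+00  1.7530e-01 -3.7460e-01  7.0440e-01  1.5000e-03] [-0.43  0.34  1.2   0.    1.6   0.99]
```

View pics/wC.png

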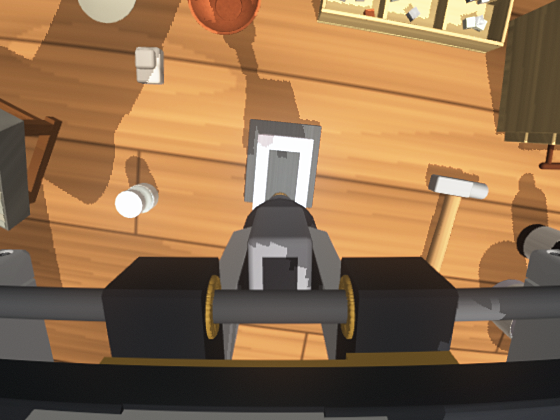

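The picture shows the probe held straight between the fingers at (280,250), with the empty fork below it at (285,165). I'll carry it over to the pocket.

```bash
python3 -m pendant '[[[-0.19,-0.855,0,0,0,0],[-0.19,-0.855,0,0,0,0],[-0.19,-0.855,0,0,0,0],[-0.19,-0.855,0,0,0,0],[-0.19,-0.855,0,0,0,0],[-0.19,-0.855,0,0,0,0],[-0.19,-0.855,0,0,0,0],[-0.19,-0.855,0,0,0,0]]]'
python3 -m pendant '[[[-0.19,-0.855,0.17,-0.375,0.704,0],[-0.19,-0.855,0.17,-0.375,0.704,0],[-0.19,-0.855,0.17,-0.375,0.704,0],[-0.19,-0.855,0.17,-0.375,0.704,0],[-0.19,-0.855,0.17,-0.375,0.704,0],[-0.19,-0.855,0.17,-0.375,0.704,0],[-0.19,-0.855,0.17,-0.375,0.704,0],[-0.19,-0.855,0.17,-0.375,0.704,0],[-0.19,-0.855,0.17,-0.375,0.704,0],[-0.19,-0.855,0.17,-0.375,0.704,0]]]'
python3 - <<'E'
from goal import *
s=ctrl.observe();p,R=goal(15);print(row(p,R),s["joints"].round(2),s["tool_pos"])
E
```

```text
clock: 7.32
tool_pos: [457.9, 34.6, 518.7]
tcp_rot: [[0.989, 0.149, -0.002], [0.149, -0.989, 0.001], [-0.002, -0.001, -1.0]]
ft_force: [1.3, 0.4, -2.7]
grip_width: 30.0
grasp_force: 25.0
clock: 8.15
tool_pos: [365.9, 276.9, 468.3]
tcp_rot: [[0.919, 0.107, 0.381], [0.171, -0.976, -0.138], [0.356, 0.192, -0.914]]
ft_force: [0.6, -0.4, -1.7]
grip_width: 29.4
grasp_force: 25.0
[-0.0044 -0.0038  0.2188  0.0028  0.0028  0.0017] [ 0.62  0.02  1.71 -0.37  1.19  2.15] [365.8680587  276.92627578 468.31105783]
```

```bash
python3 -m pendant '[[[-0.004,-0.004,0.06,0.002,0.002,0],[-0.004,-0.004,0.13,0.002,0.002,0],[-0.004,-0.004,0.19,0.002,0.002,0],[-0.004,-0.004,0.219,0.002,0.002,0],[-0.004,-0.004,0.219,0.002,0.002,0],[-0.004,-0.004,0.219,0.002,0.002,0]]]'
cat > fz.py <<'E'
from goal import *
T=[]
for _ in range(10):
    s=ctrl.observe();T.append(np.r_[(s["tool_pos"]-o)@S["R"]-[0,0,L],s["ft_force"]@S["R"]]);grab_frame("side")
m=np.mean(T,0);print("tip local (relaxed)",m[:3].round(2),"F local",m[3:].round(2),"sd",np.std(T,0)[3:].round(2),"clock",s["clock"],row(*goal(float(S["d"])-5)))
tl=np.arccos(np.clip(-np.array(s["tcp_rot"])[:,2]@n,-1,1));print("tilt err",tl.round(4))
E
python3 fz.py
python3 - <<'E'
from h import *
f=grab_frame("side");g=grab_frame("scene")
a=cv2.resize(f["img"][120:260,140:280],(400,400));b=cv2.resize(g["img"][170:310,310:450],(400,400));cv2.imwrite("pics/hov.png",np.hstack([a,b]))
E
```

```text
clock: 8.65
tool_pos: [389.5, 269.0, 408.8]
tcp_rot: [[0.918, 0.106, 0.382], [0.17, -0.976, -0.136], [0.359, 0.19, -0.914]]
ft_force: [0.6, 0.6, -2.3]
grip_width: 29.8
grasp_force: 25.0
tip local (relaxed) [ 0.03  0.61 16.68] F local [-1.13  0.08 -2.27] sd [0.48 0.54 0.39] clock 9.1 [-0.0005  0.0027  0.1486 -0.0015 -0.0029  0.0017]
tilt err 0.0019
```

View pics/hov.png

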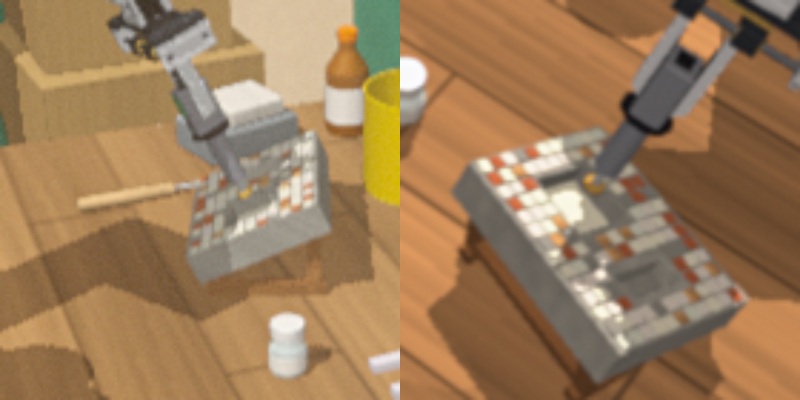

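The tip hovers over the square pocket in both views: brass foot at (245,190) in the side crop and (593,182) in the scene crop. I'll descend to just above the floor, then press in small steps.

```bash
python3 -m pendant '[[[0,0.001,0.03,0,0,0],[0,0.001,0.06,0,0,0],[0,0.001,0.09,0,0,0],[0,0.001,0.11,0,0,0],[0,0.001,0.122,0,0,0],[0,0.001,0.122,0,0,0],[0,0.001,0.122,0,0,0]]]'; python3 fz.py
python3 -m pendant '[[[0,0,0.006,0,0,0],[0,0,0.012,0,0,0],[0,0,0.019,0,0,0],[0,0,0.019,0,0,0]]]'; python3 fz.py
```

```text
clock: 9.83
tool_pos: [403.3, 264.3, 374.9]
tcp_rot: [[0.918, 0.107, 0.382], [0.171, -0.976, -0.136], [0.359, 0.19, -0.914]]
ft_force: [-0.5, 0.2, -1.2]
grip_width: 30.2
grasp_force: 25.0
tip local (relaxed) [ -0.03   0.49 -20.33] F local [-0.86 -0.15 -2.4 ] sd [0.56 0.31 0.7 ] clock 10.2833 [-0.0005  0.0016  0.0263 -0.0014 -0.0027  0.0016]
tilt err 0.0016
clock: 10.67
tool_pos: [405.5, 263.6, 369.7]
tcp_rot: [[0.917, 0.108, 0.383], [0.171, -0.976, -0.135], [0.359, 0.19, -0.914]]
ft_force: [-1.1, 0.5, 1.2]
grip_width: 29.7
grasp_force: 25.0
tip local (relaxed) [ -0.04   0.5  -26.18] F local [-0.82  0.44  0.62] sd [0.36 0.72 0.43] clock 11.1167 [-0.0006  0.0016  0.0072 -0.0014 -0.0028  0.0015]
tilt err 0.0017
```

```bash
python3 -m pendant '[[[0,0,0.002,0,0,0],[0,0,0.004,0,0,0],[0,0,0.004,0,0,0]]]'; python3 fz.py
python3 -m pendant '[[[0,0,0,0,0,0],[0,0,0,0,0,0],[0,0,0,0,0,0],[0,0,0,0,0,0],[0,0,0,0,0,0],[0,0,0,0,0,0],[0,0,0,0,0,0],[0,0,0,0,0,0],[0,0,0,0,0,0],[0,0,0,0,0,0]]]'
python3 -m pendant '[[[0,0,0,0,0,0],[0,0,0,0,0,0],[0,0,0,0,0,0],[0,0,0,0,0,0],[0,0,0,0,0,0],[0,0,0,0,0,0],[0,0,0,0,0,0],[0,0,0,0,0,0],[0,0,0,0,0,0],[0,0,0,0,0,0]]]'
python3 fz.py
```

```text
clock: 11.42
tool_pos: [405.8, 263.4, 368.7]
tcp_rot: [[0.917, 0.108, 0.383], [0.171, -0.976, -0.135], [0.359, 0.19, -0.914]]
ft_force: [0.0, 1.5, 1.6]
grip_width: 29.6
grasp_force: 25.0
tip local (relaxed) [ -0.05   0.49 -27.41] F local [-0.4   0.88  1.35] sd [0.48 0.41 0.46] clock 11.8667 [-0.0006  0.0015  0.0031 -0.0014 -0.0027  0.0015]
tilt err 0.0016
clock: 12.75
tool_pos: [405.8, 263.4, 368.8]
tcp_rot: [[0.918, 0.108, 0.383], [0.171, -0.976, -0.135], [0.359, 0.19, -0.914]]
ft_force: [-1.1, 1.2, 0.9]
grip_width: 30.0
grasp_force: 25.0
clock: 13.58
tool_pos: [405.8, 263.4, 368.8]
tcp_rot: [[0.918, 0.108, 0.383], [0.171, -0.976, -0.135], [0.359, 0.19, -0.914]]
ft_force: [-0.5, 1.3, 1.1]
grip_width: 30.0
grasp_force: 25.0
tip local (relaxed) [ -0.08   0.47 -27.44] F local [-0.07  1.54  1.81] sd [0.41 0.3  0.56] clock 14.0333 [-0.0005  0.0015  0.003  -0.0013 -0.0023  0.0015]
tilt err 0.0013
```

Held for over 2 s at about 3.9 N (the spring sink alone suggests 3.3 N). Now I'll retract.

```bash
python3 -m pendant '[[[0,0,0,0,0,0],[0,0,-0.02,0,0,0],[0,0,-0.06,0,0,0],[0,0,-0.12,0,0,0],[0,0,-0.2,0,0,0],[0,0,-0.28,0,0,0],[0,0,-0.36,0,0,0],[0,0,-0.37,0,0,0],[0,0,-0.37,0,0,0]]]'; python3 fz.py
python3 - <<'E'
from goal import *
g=np.load("grasp.npz");print(row(g["p"]+[0,0,180],g["R"]))
E
```

```text
clock: 14.83
tool_pos: [362.9, 278.4, 470.6]
tcp_rot: [[0.917, 0.108, 0.384], [0.171, -0.976, -0.135], [0.36, 0.189, -0.914]]
ft_force: [-0.6, -0.7, -3.1]
grip_width: 29.9
grasp_force: 25.0
tip local (relaxed) [-0.37  0.3  82.56] F local [-1.14  0.05 -2.48] sd [0.42 0.61 0.78] clock 15.2833 [-3.000e-04  1.400e-03  3.718e-01 -7.000e-04 -1.300e-03  1.500e-03]
tilt err 0.0005
[ 3.5850e-01  1.6995e+00  3.1050e-01  3.7340e-01 -7.0500e-01  4.0000e-04]
```

```bash
python3 -m pendant '[[[0.18,0.85,0.155,0,0,0],[0.18,0.85,0.155,0,0,0],[0.18,0.85,0.155,0,0,0],[0.18,0.85,0.155,0,0,0],[0.18,0.85,0.155,0,0,0],[0.18,0.85,0.155,0,0,0],[0.18,0.85,0.155,0,0,0],[0.18,0.85,0.155,0,0,0],[0.18,0.85,0.155,0,0,0]]]'
python3 -m pendant '[[[0.1785,0.85,0.155,0.373,-0.705,0],[0.1785,0.85,0.155,0.373,-0.705,0],[0.1785,0.85,0.155,0.373,-0.705,0],[0.1785,0.85,0.155,0.373,-0.705,0],[0.1785,0.85,0.155,0.373,-0.705,0],[0.1785,0.85,0.155,0.373,-0.705,0],[0.1785,0.85,0.155,0.373,-0.705,0],[0.1785,0.85,0.155,0.373,-0.705,0],[0.1785,0.85,0.155,0.373,-0.705,0],[0.1785,0.85,0.155,0.373,-0.705,0]]]'
cat > back.py <<'E'
from h import *
g=np.load("grasp.npz");T=[]
for _ in range(6):
    s=ctrl.observe();T.append(row(g["p"],g["R"]));F=s["ft_force"];grab_frame("side")
print(np.mean(T,0).round(4),np.std(T,0).round(4),F.round(1),"tool z",np.array(s["tcp_rot"])[:,2].round(4),s["clock"])
E
python3 back.py
```

```text
clock: 16.08
tool_pos: [458.2, 31.9, 495.2]
tcp_rot: [[0.918, 0.106, 0.382], [0.169, -0.976, -0.136], [0.358, 0.19, -0.914]]
ft_force: [0.2, -0.2, -2.1]
grip_width: 29.8
grasp_force: 25.0
clock: 16.92
tool_pos: [552.6, -211.9, 520.5]
tcp_rot: [[0.989, 0.147, 0.0], [0.147, -0.989, 0.0], [0.0, -0.0, -1.0]]
ft_force: [0.1, 0.0, -3.5]
grip_width: 29.7
grasp_force: 25.0
[-7.000e-04  4.400e-03  6.023e-01  4.000e-04 -1.400e-03  3.700e-03] [0.0002 0.0009 0.0006 0.0003 0.0005 0.0005] [ 0.9 -0.4 -2.2] tool z [ 1.e-03 -3.e-04 -1.e+00] 17.1667
```

```bash
python3 -m pendant '[[[0,0.004,0.1,0,0,0.003],[0,0.004,0.18,0,0,0.003],[0,0.004,0.23,0,0,0.003],[0,0.004,0.23,0,0,0.003],[0,0.004,0.23,0,0,0.003],[0,0.004,0.23,0,0,0.003]]]' ; python3 back.py
python3 - <<'E'
from h import *
f=grab_frame("wrist");s=grab_frame("scene")
a=cv2.resize(f["img"],(400,300));b=cv2.resize(s["img"][110:230,180:300],(300,300));cv2.imwrite("pics/ins.png",np.hstack([a,b]))
E
```

```text
clock: 17.72
tool_pos: [552.7, -214.6, 453.2]
tcp_rot: [[0.99, 0.144, 0.002], [0.144, -0.99, -0.001], [0.002, 0.001, -1.0]]
ft_force: [1.0, 0.5, -1.9]
grip_width: 30.0
grasp_force: 25.0
[-0.0006 -0.0043  0.3758  0.002  -0.004  -0.0022] [0.0002 0.     0.0011 0.0004 0.0007 0.0001] [-0.7  0.5 -2.1] tool z [ 1.5e-03 -5.0e-04 -1.0e+00] 17.9667
```

View pics/ins.png

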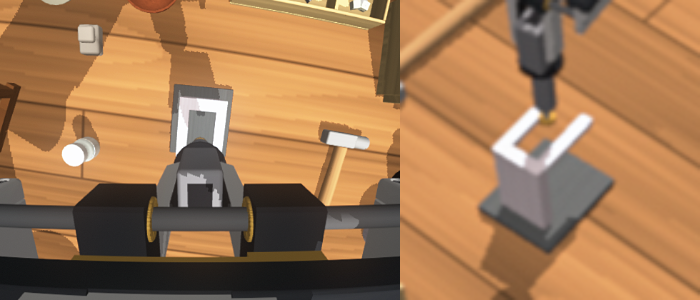

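The foot is over the fork gap: (200,145) in the wrist view and (547,118) in the scene crop. I'll lower it.

```bash
python3 -m pendant '[[[0,-0.003,0.05,0.001,-0.003,-0.001],[0,-0.003,0.1,0.001,-0.003,-0.001],[0,-0.003,0.15,0.001,-0.003,-0.001],[0,-0.003,0.2,0.001,-0.003,-0.001],[0,-0.003,0.25,0.001,-0.003,-0.001],[0,-0.003,0.3,0.001,-0.003,-0.001],[0,-0.003,0.345,0.001,-0.003,-0.001],[0,-0.003,0.345,0.001,-0.003,-0.001],[0,-0.003,0.345,0.001,-0.003,-0.001]]]' ; python3 back.py
```

```text
clock: 18.87
tool_pos: [552.6, -213.8, 348.0]
tcp_rot: [[0.989, 0.145, -0.002], [0.145, -0.99, 0.001], [-0.002, -0.001, -1.0]]
ft_force: [0.3, 0.4, -3.0]
grip_width: 29.9
grasp_force: 25.0
[-0.0003 -0.0014  0.0293  0.0001  0.0005 -0.0013] [0.0001 0.0001 0.0014 0.0009 0.0015 0.    ] [ 0.8 -1.  -2. ] tool z [ 1.e-04 -3.e-04 -1.e+00] 19.1167
```

```bash
python3 -m pendant '[[[0,-0.001,0.01,0,0,0],[0,-0.001,0.02,0,0,0],[0,-0.001,0.026,0,0,0],[0,-0.001,0.026,0,0,0],[0,-0.001,0.026,0,0,0]]]' ; python3 back.py
```

```text
clock: 19.58
tool_pos: [552.5, -213.4, 340.1]
tcp_rot: [[0.99, 0.145, -0.001], [0.145, -0.99, 0.0], [-0.001, -0.001, -1.0]]
ft_force: [-0.3, 0.6, -1.0]
grip_width: 29.9
grasp_force: 25.0
[ 0.     -0.0001  0.     -0.0012  0.0022 -0.0013] [0.     0.     0.     0.     0.0001 0.0001] [ 0.3 -1.  -2.1] tool z [-1.2e-03  4.0e-04 -1.0e+00] 19.8333
```

```bash
python3 -m pendant '[[[0,0,0,0,0,0],[0,0,0,0,0,0],[0,0,0,0,0,0],[0,0,0,0,0,0],[0,0,0,0,0,0],[0,0,0,0,0,0],[0,0,0,0,0,0],[0,0,0,0,0,0]]]' 1
python3 -m pendant '[[[0,0,-0.05,0,0,0],[0,0,-0.13,0,0,0],[0,0,-0.23,0,0,0],[0,0,-0.33,0,0,0],[0,0,-0.43,0,0,0],[0,0,-0.43,0,0,0],[0,0,-0.43,0,0,0]]]'
python3 -m pendant '[[[-0.17,0,0,0,0,0],[-0.17,0,0,0,0,0],[-0.17,0,0,0,0,0],[-0.17,0,0,0,0,0]]]'
python3 - <<'E'
from h import *
s=ctrl.observe();f=grab_frame("wrist");W=cloud(f,wristT(f,s));P=W.reshape(-1,3);P=P[(abs(P[:,0]-560)<70)&(abs(P[:,1]+215)<60)]
for lo,hi in((116,123),(183,195)):
    Q=P[(P[:,2]>lo)&(P[:,2]<hi)];r=cv2.minAreaRect(Q[:,:2].astype(np.float32));print(np.round(r[0],1),np.round(r[1],1),round(r[2],1),np.median(Q[:,2]).round(1),len(Q))
Q=P[P[:,2]>184];c=Q.mean(0);n=np.linalg.svd(Q-c,full_matrices=False)[2][2];print("top normal",n.round(3),c.round(1),s["clock"],s["ft_force"])
g=grab_frame("scene");a=cv2.resize(f["img"],(400,300));b=cv2.resize(g["img"][110:230,180:300],(300,300));cv2.imwrite("pics/end.png",np.hstack([a,b]))
# other things: compare the scene with the start
d=np.load("pics/scene0.npz")["img"];df=cv2.absdiff(d,g["img"]).max(2)>60
print("changed px near jar/stone/bowl/sherd/hammer/spatula",[int(df[y-15:y+15,x-15:x+15].sum()) for x,y in((312,202),(268,253),(215,252),(266,294),(190,125),(460,310))])
E
```

```text
clock: 20.55
tool_pos: [552.5, -213.5, 340.3]
tcp_rot: [[0.99, 0.145, -0.001], [0.145, -0.99, 0.0], [-0.001, -0.0, -1.0]]
ft_force: [0.3, -0.3, 0.2]
grip_width: 79.7
grasp_force: 0.0
clock: 21.13
tool_pos: [552.5, -213.5, 470.6]
tcp_rot: [[0.99, 0.144, 0.001], [0.144, -0.99, -0.001], [0.001, 0.001, -1.0]]
ft_force: [-0.2, -0.2, -0.6]
grip_width: 94.1
grasp_force: 0.0
clock: 21.47
tool_pos: [502.2, -221.0, 469.0]
tcp_rot: [[0.99, 0.144, -0.001], [0.144, -0.99, 0.001], [-0.001, -0.001, -1.0]]
ft_force: [-0.4, 0.6, -0.1]
grip_width: 94.1
grasp_force: 0.0
[ 562.  -214.1] [100.   66.7] 3.0 119.5 3014
[ 551.1 -213.5] [41.7 29.7] 8.2 187.6 1791
top normal [-0.99  -0.144 -0.014] [ 525.7 -216.3  377.9] 21.4667 [-0.44279192  0.63650939 -0.05957724]
changed px near jar/stone/bowl/sherd/hammer/spatula [569, 240, 243, 209, 0, 0]
```

View pics/end.png

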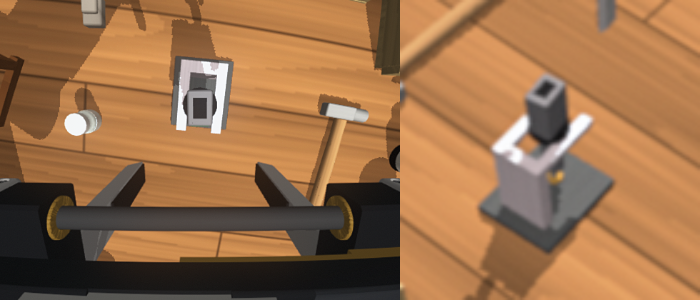

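The probe hangs upright in the fork: (200,107) in the wrist view, top at z 187.6, about 1 mm from the seat. The gripper is clear. The pixel changes near the jar, stone, bowl and sherd look like the arm's shadow, since the arm never went near them. I'll hand in now.

```bash
python3 -c "
from rig import ctrl
print(ctrl.sign_off())"
```

```text
the job is handed in; nothing more can be done
None
```

The foot was held near the pocket's middle, square to the mosaic, at about 4 N for over two seconds. The probe was then hung back upright in its fork and let go, and the job was handed in at about 21.5 s; no verdict came back.

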